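# Clear the clipboard and hold its clip open

### The job

I want to change the count sheet on the clipboard: take the violin shoulder rest off it and lay it, pad down as it is now, flat in the open cardboard tray without dropping it. Then press down the thumb lever of the clipboard's spring clip until the jaw stands at least 10 mm open, and finish while still holding it open like that, so that I can pull the old sheet out and slip the new one in. Don't push the clipboard away or lean on it with your weight, and leave the other shoulder rest, the two boxes and the drinks can where they are.

Things in the scene. Friction and masses are not known exactly. Their poses are not given: they have to be found in the camera images.
- clipboard: A4 clipboard loose on the desk, brown hardboard 315 x 230 x 4 mm, 0.75 kg, white sheet on it (top 5 mm above the desk). Origin: centre of the board's underside; x along the 315 mm, z up. Its steel spring clip stands near the -x end, the end nearer the robot; the hinge pin lies along y at x = -112 mm, 17 mm above the underside.
- clip (a joint): Clip angle (rad) about the pin: 0 = shut on the paper by its spring, 0.5 = stop, jaw 15 mm open; 0.345 opens the jaw 10 mm, 0.42 12 mm. Springs back when let go. Straight down on the lever 30 mm from the pin it takes about 6 N to start, 12 N at 0.42.
- lever (a point): Middle of the top face of the clip's steel thumb lever, 28 mm from the pin: a plate 104 mm wide (along the board's y), 3 mm thick, rising from the pin towards the board's -x end at 30 degrees when shut, with a rolled edge 35 mm from the pin (its top then 37 mm above the desk). Pressed, it swings about the pin; at 0.5 rad it lies nearly level, top about 20 mm above the desk, still over the board.
- jaw (a point): Middle of the clip's jaw edge, 28 mm from the hinge pin towards the sheet; on the sheet when shut, rises as the clip opens.
- rest: Violin shoulder rest lying across the clipboard's sheet: black bar 220 mm long, 0.11 kg, on its foam pad, two rubber fork feet pointing up. Origin: centre of its underside; x along its length, z up. Middle 94 mm of the bar: 38 mm wide, 14 mm thick, flat underneath; beyond that it curves up a little; fork feet at x = +-96 mm, up to 64 mm high, 70 mm wide (+x) and 55 mm (-x).
- tray: Open stock tray of brown cardboard, 300 x 180 mm outside and 50 mm high, walls and floor 5 mm, fixed, empty, left or right of the clipboard. Origin: centre of its underside; x along the 300 mm length.
- spare_rest: A second, identical shoulder rest lying on the black catalogue on the other side; not to be touched. Origin and axes as for the rest.
- rosin_box: Bystander: small brown box 62 x 42 x 30 mm on the catalogue. Origin: centre of its underside.
- mute_box: Bystander: white box 82 x 48 x 34 mm on the catalogue. Origin: centre of its underside.
- can: Bystander: drinks can, 66 mm across, 115 mm high. Origin: centre of its underside.
Things that resemble listed ones, but are neither listed nor needed, are in the scene too. What is shaped like the rest but pink is not meant.

How it is judged:
By the outcome, as a careful person would: the job done as asked, in the order asked, and still so for the second after the job is handed in, while the arm keeps its last pose, push and grip.
It also fails if it takes over 59 s, if anything falls off the work surface, if the arm or the gripper's body presses on something with over 40 N, if the wrist force passes 120 N, or if a joint passes its speed limit or range.

### The arm

A 6-joint arm with a two-finger parallel gripper is mounted at the origin on the work surface. World frame = base frame: x ahead of the robot, y to its left, z up, the work surface at z = 0. Lengths are in m, angles in degrees, forces in N, time in s.
With the tool pointing down it reaches from about 0.425 to 0.925 m from the base axis. Payload 12.5 kg.
Tool frame: the origin (TCP) lies at the very end of the fingers, on their centre line; the grasp point (between the pads) lies 19 mm behind it; z points along the fingers, y is the line along which they close (so a half turn about z gives the same grasp; the last joint's range is limited). The gripper opens to 85 mm and grips with 20 to 120 N. Pads are 22 mm wide; open, the fingers measure 114 mm over their backs; the gripper's body (76 mm by 85 mm) begins 54 mm behind the grasp point. The pads swing forward as they close: fully open they stand 13 mm farther back than shut.
Start: joints at [63.048, 28.126, 89.318, -0, 62.55, -6.05], TCP at [0.223, 0.584, 0.231] pointing down, gripper open.
Joint ranges: [-177.58, 177.58], [-47.91, 125.51], [2.72, 160], [-65.01, 245.01], [3.68, 167.84], [-153.87, 153.87]. Speed limits (degrees/s): [127.2, 127.2, 159.86, 180, 180, 180].

### API

Orientations are given as [roll, pitch, yaw] about the fixed x, y, z axes, in that order (R = Rz(yaw) Ry(pitch) Rx(roll)).
In Python, from cell import bot, effector, imaging, nets gives the robot as it stands. The module is installed in compiled form; this text tells all that it offers. Calls block until the motion is done:
- bot.move_pose(position, orientation): joint-space move of the TCP to a pose.
- bot.move_linear(position, attitude=None, v=0.15): straight line of the TCP; attitude=None keeps the orientation; v is the mean speed in m/s.
- bot.set_joints(angles): joint-space move.
- effector.open_gripper() and effector.gripper_close(force=None): open the fingers fully, or close them until they stop; force is the grip in N (None keeps the last).
- bot.wait(seconds).
- bot.solve_ik(position, orientation): joint angles nearest the present ones, or None.
- bot.observe(): the state.
- imaging.grab_frame(name): name is "scene" or "top" or "wrist"; returns the picture (480x640x3 uint8, blue, green, red); there is no depth.
- imaging.get_calibration(name): a dict with "camera_matrix" (3x3 intrinsics, pixels), "rvec" (rotation vector, rad) and "tvec" (3), from world to camera coordinates, as OpenCV has them. Camera axes: x right, y down, z forward; pixel columns grow to the right and rows downward; lengths in m; the calibration is good to about 2 mm. A picture is of the moment at which its call begins: read the wrist's pose just before it. get_calibration takes no time and is no camera call; for the wrist camera it gives the pose at the moment of the call.
A pose or a line that the arm cannot do raises bot.MotionError and nothing moves.
- bot.sign_off(): hands the job in; it is judged then, once.
Trained networks look in the newest picture that a camera, given by its name, has taken for a name from the list of things; names that differ only in an ending like _2 or _b are one class to them, and where a whole thing is asked for, a point or a joint stands for the part that bears it (a point fixed in the world has none). Each returns a list of dicts, best first, with "confidence" (0 to 1); they miss things now and then, are a little off and sometimes report something else, mostly with a low value. They report only what shows in the picture. A call takes as long as a camera call. They do not tell look-alikes from the thing itself.
- nets.search_frame(camera, thing): "location" ([x, y, z] in m, in world coordinates, good to about 4 mm: the middle of the surface that is visible of it).
- nets.pinpoint(camera, thing): "location" ([x, y, z] in m, in world coordinates, good to about 4 mm: a listed point, or the origin of a listed thing).
The state is a dict: "t": time; "joint_pos": joint angles; "joint_velocities": joint speeds; "joint_efforts": joint torques, N m; "eef_pos": TCP position; "tool_rot": TCP orientation; "wrist_force": force on the tool from outside, world axes, zero at the start; "torque": the same for the moment, N m; "grip_width": opening from 0.0 (shut) to 1.0 (fully open); "gripper_force": force on a finger pad.
Only numpy, scipy, OpenCV 4.12 (cv2) and the standard library are available. Lean on these libraries where they do the work, as an engineer would, in place of code of your own. Each camera call takes 0.05 s, during which the arm holds its last target. There are 200 camera calls.

## Working session

There is one attempt and no reset: what is moved stays moved. The work goes in short steps, each a Python script; the robot and the scene stay as the last script left them, time stands still between calls to the robot, and variables do not carry over. Pictures are saved under pics/ and viewed, at most 10 in all, crops included, and the job is handed in when it is done.

```bash
mkdir -p pics; python3 - <<'E'
from cell import bot, effector, imaging, nets
import cv2
for c in("scene","top"):
    f=imaging.grab_frame(c); cv2.imwrite(f"pics/{c}0.png",f)
    K=imaging.get_calibration(c)
    P=lambda p: cv2.projectPoints(__import__('numpy').array([p],float),K["rvec"],K["tvec"],K["camera_matrix"],None)[0].ravel().round()
    for t in("clipboard","lever","jaw","rest","tray","spare_rest","rosin_box","mute_box","can"):
        for d in nets.pinpoint(c,t)[:4]: print(c,t,[round(float(v),3) for v in d["location"]],round(d["confidence"],2),P(d["location"]))
print(bot.observe())
E
```

```text
scene clipboard [0.61, -0.039, -0.001] 0.65 [316. 318.]
scene clipboard [0.718, 0.244, 0.001] 0.51 [474. 331.]
scene lever [0.476, -0.036, 0.033] 0.84 [303. 263.]
scene lever [0.474, -0.362, -0.001] 0.38 [148. 299.]
scene jaw [0.527, -0.039, 0.008] 0.87 [307. 288.]
scene rest [0.163, -0.313, -0.006] 0.88 [172. 219.]
scene rest [0.645, -0.05, 0.004] 0.83 [315. 329.]
scene tray [0.476, -0.358, -0.002] 0.69 [150. 299.]
scene spare_rest [0.444, 0.341, 0.01] 0.58 [456. 241.]
scene rosin_box [0.389, 0.429, 0.004] 0.91 [478. 226.]
scene rosin_box [0.446, 0.34, 0.008] 0.26 [456. 242.]
scene mute_box [0.539, 0.433, 0.002] 0.84 [512. 262.]
scene can [0.72, 0.245, 0.003] 0.64 [475. 331.]
top clipboard [0.609, -0.04, -0.001] 0.85 [351. 166.]
top lever [0.473, -0.034, 0.035] 0.79 [348. 218.]
top lever [0.449, 0.34, 0.004] 0.3 [200. 226.]
top jaw [0.525, -0.04, 0.001] 0.93 [350. 199.]
top rest [0.166, -0.312, -0.001] 0.84 [456. 343.]
top rest [0.643, -0.05, 0.003] 0.67 [355. 153.]
top tray [0.477, -0.355, -0.0] 0.86 [474. 220.]
top spare_rest [0.445, 0.339, 0.005] 0.6 [200. 227.]
top spare_rest [0
[... 230 characters left out ...]
241. 122.]
{'t': 1.0, 'joint_pos': array([ 6.30480070e+01,  2.81270467e+01,  8.93185469e+01,  1.02703482e-03,
        6.25512556e+01, -6.05054599e+00]), 'joint_velocities': array([-0.09895583,  0.0735871 , -0.0467646 ,  0.03147713,  0.09779614,
       -0.0015579 ]), 'joint_efforts': array([-2.30256583e-04, -6.18276572e+01, -2.61844128e+01, -1.00369955e-04,
        4.56211164e-04,  9.70217826e-06]), 'eef_pos': array([0.22295615, 0.58388928, 0.23132005]), 'tool_rot': array([ 1.79996771e+02, -5.74248671e-04,  1.59098080e+02]), 'wrist_force': array([0.8777412 , 0.4345741 , 0.06942857]), 'torque': array([0.02928256, 0.01952842, 0.01400842]), 'gripper_force': 0.0, 'grip_width': 1.0015786904267265}
```

```bash
python3 - <<'E'
import cv2,numpy as np
f=cv2.imread("pics/top0.png"); cv2.imwrite("pics/top_crop.png",cv2.resize(f[90:390,130:530],(800,600),interpolation=cv2.INTER_CUBIC))
E
```

```text
(no output)
```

View pics/scene0.png

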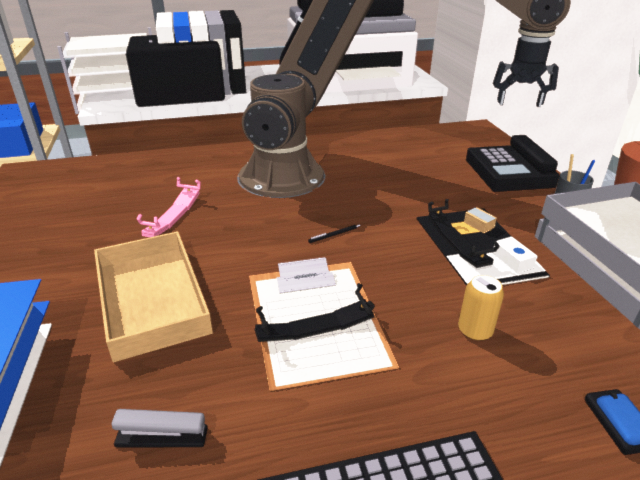

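View pics/top_crop.png

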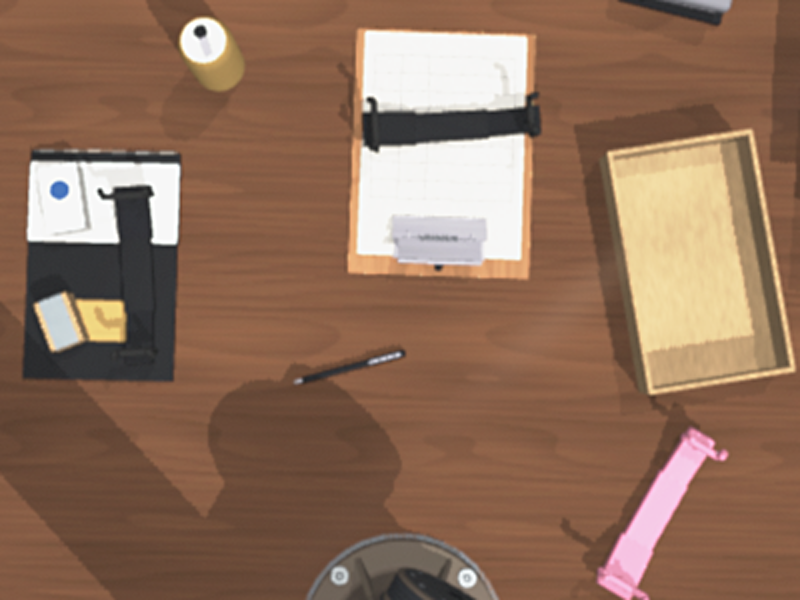

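The rests are: the black one on the clipboard at top-view pixel (355,152), scene (315,325); the black one on the catalogue at (200,227); and the pink one at (456,343). The rest I want is the one lying across the clipboard's sheet. The tray is on the right, with its yaw at about 9°. Next I'll go above the rest and confirm it with the wrist camera.

```bash
python3 - <<'E'
from cell import bot, effector, imaging, nets
import cv2,numpy as np
for y in(93,-87):print(y,bot.solve_ik([0.643,-0.048,0.25],[180,0,y]),bot.solve_ik([0.476,-0.357,0.15],[180,0,y-84]),bot.solve_ik([0.476,-0.357,0.15],[180,0,y+96]))
bot.move_pose([0.60,-0.048,0.27],[180,0,93])
K=imaging.get_calibration("wrist");f=imaging.grab_frame("wrist"); cv2.imwrite("pics/w1.png",f)
np.savez("w1.npz",**{k:np.array(v) for k,v in K.items()})
for t in("rest","clipboard","lever","jaw"):
    for d in nets.pinpoint("wrist",t)[:2]: print(t,np.round(d["location"],4),round(d["confidence"],2))
o=bot.observe();print(o["t"],o["eef_pos"],o["joint_pos"])
E
```

```text
93 [-10.13531431  28.82604774  85.02129954   0.          66.15265272
 -13.13531431] [-4.32288126e+01  3.09426867e+01  9.85776210e+01 -2.54444375e-14
  5.04796924e+01  3.77711874e+01] [ -43.22881257   30.94268665   98.57762097    0.           50.47969238
 -142.22881257]
-87 None [ -43.22881257   30.94268665   98.57762097    0.           50.47969238
 -142.22881257] [-4.32288126e+01  3.09426867e+01  9.85776210e+01 -2.54444375e-14
  5.04796924e+01  3.77711874e+01]
rest [ 0.6439 -0.0537  0.0082] 0.78
clipboard [ 0.6128 -0.0374 -0.0007] 0.68
lever [ 0.4737 -0.0379  0.0319] 0.78
jaw [ 0.5267 -0.0404  0.0043] 0.89
3.8583 [ 0.60001689 -0.04761457  0.26998227] [-1.08228775e+01  2.41943289e+01  8.98426634e+01 -8.23499263e-05
  6.59649173e+01 -1.38573288e+01]
```

View pics/w1.png

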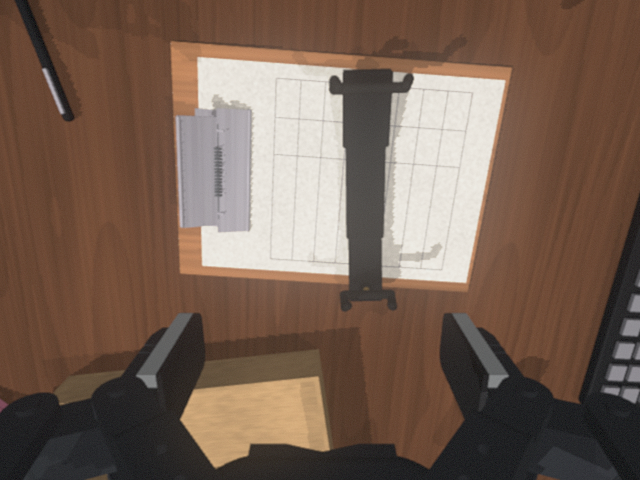

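The wrist view confirms it: the black rest lies across the sheet. Its flat middle section runs from (365,147) to (366,238), and the clip is at (215,170). I'll project those pixels, and the tray rim corners from the top picture, into the world frame.

```bash
cat > h.py <<'E'
from cell import bot, effector, imaging, nets
import cv2,numpy as np
def back(K,px,z):
    R=cv2.Rodrigues(np.array(K["rvec"],float))[0]; t=np.array(K["tvec"],float).ravel()
    u=cv2.undistortPoints(np.array(px,float).reshape(-1,1,2),np.array(K["camera_matrix"]),None)[:,0]
    d=np.c_[u,np.ones(len(u))]@R; c=-R.T@t
    return c+d*((z-c[2])/d[:,2])[:,None]
def st(m=""):
    o=bot.observe();print(m,round(o["t"],2),np.round(o["eef_pos"],4),"F",np.round(o["wrist_force"],1),"grip",round(o["grip_width"],3),round(o["gripper_force"],1))
    return o
E
python3 - <<'E'
from h import *
K=np.load("w1.npz")
print("mid",back(K,[(345,147),(391,147),(349,238),(383,238),(344,70),(392,70)],.019))
b=back(K,[(171,42),(511,67),(467,291),(181,273)],.004);print("board",b,b.mean(0))
print("clip",back(K,[(176,115),(181,228)],.034))
T=imaging.get_calibration("top")
t=back(T,np.array([(608,152),(752,130),(793,370),(648,394)])/2+[130,90],.05);print("tray",t,t.mean(0))
E
```

```text
mid [[ 0.61981915 -0.00722679  0.019     ]
 [ 0.6632039  -0.00488951  0.019     ]
 [ 0.63032619 -0.09739839  0.019     ]
 [ 0.66472697 -0.09554849  0.019     ]
 [ 0.61410844  0.06014988  0.019     ]
 [ 0.65692169  0.06245952  0.019     ]]
board [[ 0.45609976  0.07632495  0.004     ]
 [ 0.76893606  0.07209511  0.004     ]
 [ 0.765633   -0.1565981   0.004     ]
 [ 0.45312636 -0.15191549  0.004     ]] [ 0.61094879 -0.04002338  0.004     ]
clip [[ 0.46718648  0.01405573  0.034     ]
 [ 0.4660681  -0.09101027  0.034     ]]
tray [[ 0.60432618 -0.2414669   0.05      ]
 [ 0.63489488 -0.41798946  0.05      ]
 [ 0.3418953  -0.46805645  0.05      ]
 [ 0.30950186 -0.29238195  0.05      ]] [ 0.47265455 -0.35497369  0.05      ]
```

```bash
python3 - <<'E'
from h import *
A=[180,0,93.8]
bot.move_pose([0.645,-0.051,0.09],A)
bot.move_linear([0.645,-0.051,0.03],v=0.1)
bot.move_linear([0.645,-0.051,0.0075],v=0.03); st("down")
effector.gripper_close(35); st("closed")
cv2.imwrite("pics/w2.png",imaging.grab_frame("wrist"))
bot.move_linear([0.645,-0.051,0.05],v=0.06); st("lift")
cv2.imwrite("pics/w3.png",imaging.grab_frame("wrist"));cv2.imwrite("pics/s3.png",imaging.grab_frame("scene"))
a=cv2.imread("pics/w3.png");b=cv2.imread("pics/s3.png")[180:420,220:540]
cv2.imwrite("pics/c3.png",np.hstack([cv2.resize(a,(400,300)),cv2.resize(b,(400,300))]))
E
```

```text
down 6.28 [ 0.6451 -0.051   0.0076] F [0.2 0.1 0. ] grip 0.997 0.0
closed 6.78 [ 0.645  -0.051   0.0078] F [-1.2  1.1  4.6] grip 0.43 35.5
lift 7.69 [ 0.6448 -0.051   0.0498] F [ 0.3  0.2 -1.1] grip 0.428 35.1
```

View pics/c3.png

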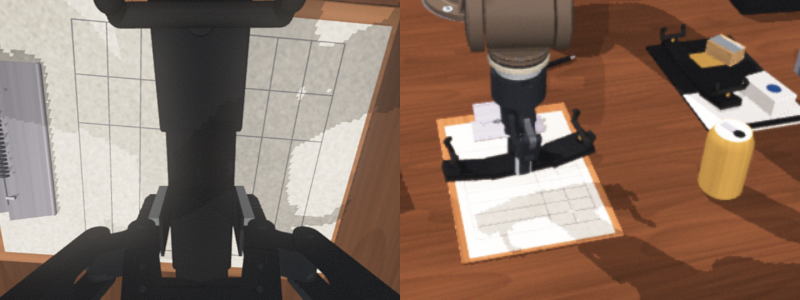

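The rest is held level, just past the middle of the gripper. The clipboard hasn't moved. Now into the tray.

```bash
python3 - <<'E'
from h import *
c=[0.4745,-0.356]; 
bot.move_linear([0.645,-0.051,0.16],v=0.15)
bot.move_pose(c+[0.16],[180,0,9.8]); st("above")
bot.move_linear(c+[0.04],v=0.12)
bot.move_linear(c+[0.014],v=0.03); st()
for z in (0.012,0.010,0.009,0.008,0.007):
    bot.move_linear(c+[z],v=0.01); o=st("z")
    if o["wrist_force"][2]>1.0: break
effector.open_gripper(); st("open")
bot.move_linear(c+[0.15],v=0.12)
bot.move_pose([0.46,-0.25,0.2],[180,0,45])
cv2.imwrite("pics/s4.png",imaging.grab_frame("scene"))
for t in ("rest",):
    for d in nets.pinpoint("scene",t): print(t,np.round(d["location"],4),round(d["confidence"],2))
imaging.grab_frame("top")
for t in ("lever","jaw","clipboard"):
    for d in nets.pinpoint("top",t)[:2]: print(t,np.round(d["location"],4),round(d["confidence"],2))
st()
cv2.imwrite("pics/c4.png",cv2.resize(cv2.imread("pics/s4.png")[200:400,60:400],(800,470)))
E
```

```text
above 9.99 [ 0.475  -0.3554  0.1598] F [ 0.4 -0.5 -0.6] grip 0.432 35.2
 12.16 [ 0.4746 -0.356   0.0141] F [-0.4  0.2 -0.9] grip 0.432 35.2
z 12.51 [ 0.4745 -0.356   0.012 ] F [ 0.3  1.1 -0.9] grip 0.435 35.2
z 12.86 [ 0.4745 -0.356   0.0099] F [ 0.7  0.7 -2. ] grip 0.431 35.2
z 13.11 [ 0.4745 -0.356   0.0089] F [-0.2  0.8 -2.1] grip 0.434 35.2
z 13.36 [ 0.4745 -0.356   0.008 ] F [ 0.1 -0.2 -1.4] grip 0.432 35.2
z 13.61 [ 0.4745 -0.356   0.0078] F [-1.   1.9  7.1] grip 0.436 36.1
open 14.14 [ 0.4745 -0.356   0.0069] F [-0.2 -0.3 -0.3] grip 0.999 0.0
rest [ 0.4771 -0.3556  0.005 ] 0.72
rest [ 0.1672 -0.3106 -0.0019] 0.62
lever [ 0.4778 -0.0342  0.0329] 0.6
lever [0.7153 0.2446 0.0028] 0.16
jaw [ 0.5258 -0.0391  0.0028] 0.89
clipboard [ 0.6076 -0.0403 -0.0011] 0.75
 16.32 [ 0.4599 -0.2506  0.1994] F [0.5 0.4 0. ] grip 0.998 0.0
```

View pics/c4.png

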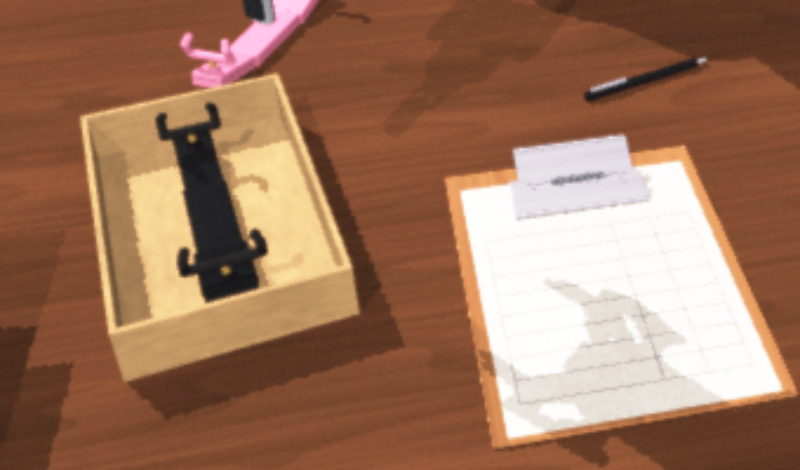

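The rest lies flat in the tray, at crop pixel (215,205), and the clipboard is undisturbed. Next I'll close the gripper, go above the lever and press in small steps while watching the force.

```bash
python3 - <<'E'
from h import *
p=[0.472,-0.0385]
q=[bot.solve_ik(p+[0.022],[180,0,y]) for y in(-0.8,179.2)];print(q)
effector.gripper_close(40)
bot.move_pose(p+[0.12],[180,0,-0.8])
bot.move_linear(p+[0.042],v=0.1); st("over")
for z in (0.037,0.034,0.031,0.028,0.026,0.0245):
    bot.move_linear(p+[z],v=0.03); o=st(z)
    if o["wrist_force"][2]>25: break
cv2.imwrite("pics/s5.png",imaging.grab_frame("scene"))
for d in nets.pinpoint("scene","jaw")[:1]: print(np.round(d["location"],4),d["confidence"])
cv2.imwrite("pics/c5.png",cv2.resize(cv2.imread("pics/s5.png")[200:400,220:420],(600,600),interpolation=cv2.INTER_CUBIC))
E
```

```text
[array([-1.26622056e+01,  3.60040293e+01,  1.20546324e+02, -5.08888749e-14,
        2.34496467e+01,  7.81377944e+01]), array([-1.26622056e+01,  3.60040293e+01,  1.20546324e+02, -2.54444375e-14,
        2.34496467e+01, -1.01862206e+02])]
over 19.13 [ 0.4723 -0.0386  0.0424] F [0.6 0.1 0.4] grip 0.0 0.0
0.037 19.45 [ 0.472  -0.0385  0.037 ] F [-0.1  0.6 -0.7] grip -0.005 0.0
0.034 19.7 [ 0.4714 -0.0384  0.0341] F [-4.1 -0.   7.6] grip -0.004 3.8
0.031 19.95 [ 0.471  -0.0384  0.0311] F [-5.4 -0.8  9.4] grip -0.001 4.6
0.028 20.2 [ 0.4708 -0.0383  0.0281] F [-6.  -0.8 10.5] grip -0.001 5.0
0.026 20.45 [ 0.4707 -0.0383  0.0262] F [-6.9 -0.7 10.8] grip 0.001 5.2
0.0245 20.7 [ 0.4707 -0.0383  0.0247] F [-6.7 -1.4 10.8] grip -0.001 5.4
[ 0.529  -0.0418  0.0167] 0.62
```

View pics/c5.png

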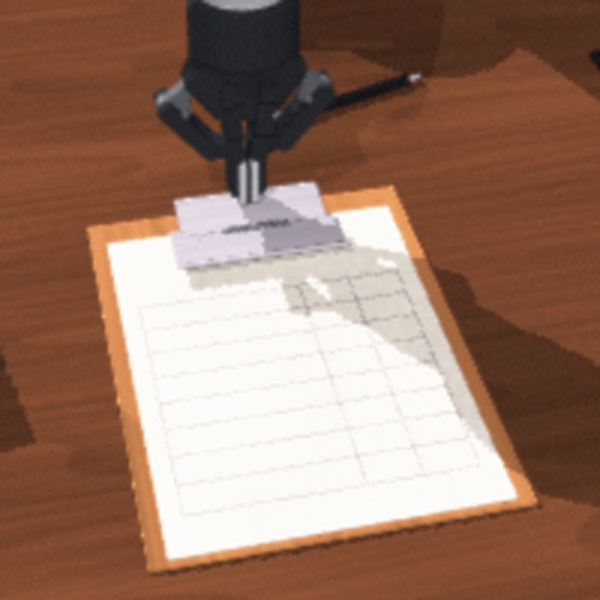

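The jaw is rising (shadow under it at crop (250,270)) at about 11 N and the board is in place. I'll press a little further, to about 0.43 rad, and check.

```bash
python3 - <<'E'
from h import *
for z in (0.0232,0.0222):
    bot.move_linear([0.472,-0.0385,z],v=0.02); st(z)
bot.wait(0.5); st("hold")
f=imaging.grab_frame("scene");cv2.imwrite("pics/s6.png",f)
for t in("jaw","clipboard","rest","lever"):
    for d in nets.pinpoint("scene",t)[:2]: print(t,np.round(d["location"],4),d["confidence"])
# board shift between before-press (s4) and now: match texture at far end of sheet
a=cv2.imread("pics/s4.png");b=cv2.imread("pics/s5.png")
for (x,y) in ((268,385),(395,368),(250,275)):
    T=a[y-14:y+14,x-14:x+14]
    for g in (b,f):
        m=cv2.matchTemplate(g[y-26:y+26,x-26:x+26],T,cv2.TM_CCOEFF_NORMED);_,v,_,l=cv2.minMaxLoc(m);print((x,y),"shift",l[0]-12,l[1]-12,round(v,2))
w=imaging.grab_frame("wrist")
for d in nets.pinpoint("wrist","jaw")[:1]: print("wjaw",np.round(d["location"],4),d["confidence"])
cv2.imwrite("pics/c6.png",np.hstack([cv2.resize(f[230:330,240:360],(480,400),interpolation=cv2.INTER_CUBIC),cv2.resize(w,(320,240)).copy() if 0 else cv2.copyMakeBorder(cv2.resize(w,(320,240)),0,160,0,0,cv2.BORDER_CONSTANT)]))
E
```

```text
0.0232 21.05 [ 0.4706 -0.0383  0.0234] F [-7.1  0.4 10.5] grip -0.001 5.5
0.0222 21.3 [ 0.4704 -0.0383  0.0224] F [-7.1 -0.9 10.6] grip 0.0 5.7
hold 21.8 [ 0.4704 -0.0382  0.0224] F [-7.2 -1.  11.3] grip 0.002 5.7
jaw [ 0.5311 -0.0368  0.0204] 0.81
clipboard [ 0.6063 -0.0371 -0.0018] 0.62
rest [ 0.164  -0.3125 -0.0024] 0.91
rest [ 0.478  -0.355   0.0031] 0.72
lever [ 0.475  -0.0387  0.0202] 0.58
(268, 385) shift 0 0 0.99
(268, 385) shift 0 0 0.99
(395, 368) shift -1 0 0.94
(395, 368) shift -1 0 0.94
(250, 275) shift 0 0 1.0
(250, 275) shift 0 0 1.0
wjaw [ 0.5291 -0.0359  0.0164] 0.85
```

View pics/c6.png

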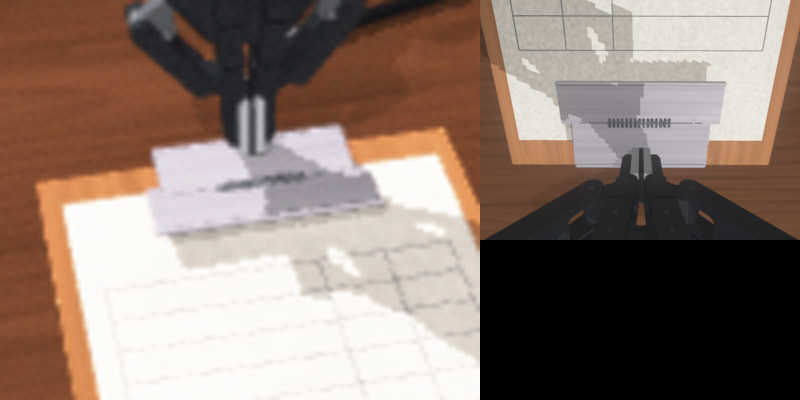

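The jaw reads about 11–15 mm open, and tip height and force both put the clip at about 0.43 rad. The board hasn't shifted, so I'm handing in.

```bash
python3 -c "
from h import *
print(bot.sign_off())"
```

```text
the job is handed in; nothing more can be done
None
```

The shoulder rest lies pad down and flat in the tray, and the arm is holding the clip's lever down at an estimated 0.43 rad (jaw about 12 mm open) with the clipboard not visibly moved; the job is handed in at about 22 s, with no verdict returned.

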